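# Set up the laser level facing the index mark

## Task

The blue laser level is lying on its back. Stand it up on the black rubber mat and let go of it so that it settles; then pick it up again and set it upright in the middle of the round metal base plate, with its window squarely facing the plate's red mark. It is a delicate instrument, so do not drop it or knock it over, and leave the mallet, tile fragment and trowel where they lie.

Things in the scene. Friction and masses are not known exactly. Their poses are not given: they have to be found in the camera images.
- laser: Loose laser level, 0.3 to 0.6 kg: blue block, black rubber foot and top. Own x: foot to top (-56 to 56 mm); own y: width (-27 to 27); own z: depth, back to front (0 to 60), pointing out of the window. Starts lying on its back on the worktop, window up, top roughly to the right (-y). Origin: centre of the back face. Flat sides, can be gripped across y or z.
- laser_foot (a point): Centre of the underside of the laser level's foot (54 x 60 mm), at (-56, 0, 30) mm in its frame; same axes as laser.
- laser_window (a point): Centre of the green glass window with a red dot, in a black frame 44 mm square on the upper part of the front face, at (25, 0, 61) mm in the laser level's frame.
- mat: Fixed round black rubber mat with a thin grey ring, diameter 120 mm, 4 mm thick. Origin: centre of its underside on the worktop.
- plate: Fixed round aluminium base plate, diameter 120 mm, flat top 12 mm above the worktop. Origin: centre of its underside. Own x points from the centre to the red mark.
- plate_mark (a point): The red index mark: a radial red strip 9 mm wide on the plate's top, from 36 mm to 70 mm from the centre, standing out of the rim. This point is on the rim, 60 mm from the centre, at the height of the top.
- mallet: Bystander: yellow rubber mallet lying down, head 95 mm long and 58 mm across, handle to 210 mm from it. Origin: under the middle of the head; handle along own -x.
- azulejo: Bystander: green glazed tile fragment, about 85 x 100 x 11 mm, lying flat. Origin: underside.
- trowel: Bystander: stainless margin trowel lying flat, blade 125 x 50 mm along own +x, handle along own -x to 155 mm, 30 mm high. Origin: near the neck of the blade.
- organiser: Bystander, fixed: stack of three clear open trays with tile spacers, 150 x 200 mm, 164 mm high. Origin: centre of its underside.
Mind the look-alikes: they are no part of the job. What is meant by the plate is not brown or pink, and is the larger of those in its own colour.

How it is judged:
By the outcome, as a careful person would: the job done as asked, in the order asked, and still so for the second after the job is handed in, with the robot touching nothing.
It also fails if it takes over 61 s, if anything falls off the work surface, if the arm or the gripper's body presses on something with over 40 N, if the wrist force passes 120 N, or if a joint passes its speed limit or range.

## Robot

A 6-joint arm with a two-finger parallel gripper is mounted at the origin on the work surface. World frame = base frame: x ahead of the robot, y to its left, z up, the work surface at z = 0. Lengths are in m, angles in rad, forces in N, time in s.
With the tool pointing down it reaches from about 0.425 to 0.95 m from the base axis. Payload 3.5 kg.
Tool frame: the origin (TCP) lies on the centre line of the jaws, within the pads' length; the fingertips stand r.nose_length ahead of it and the grasp point (between the pads) is the TCP (r.nose_length is the distance from the TCP to the fingertips, in m); z points along the fingers, y is the line along which they close (so a half turn about z gives the same grasp; the last joint's range is limited). The gripper opens to 85 mm and grips with 20 to 120 N. Pads are 22 mm wide; open, the fingers measure 114 mm over their backs; the gripper's body (76 mm by 85 mm) begins 54 mm behind the grasp point. The pads swing forward as they close: fully open they stand 13 mm farther back than shut.
Start: joints at [-1.279, 0.286, 1.577, -0, 1.279, -0.15], TCP at [0.289, -0.61, 0.25] pointing down, gripper open.
Joint ranges: [-2.77, 2.77], [-0.9, 2.22], [0.21, 2.48], [-1.53, 4.67], [0.24, 2.81], [-2.84, 2.84]. Speed limits (rad/s): [2.79, 2.79, 3.14, 3.14, 3.14, 3.14].

## Interface

Orientations are given as a rotation vector (axis times angle).
In Python, from rig import r, grab_frame, camera_params gives the robot as it stands.
- The arm moves only by the tool carry_out, never from a script. Its argument "series" is text: rows parted by semicolons, each of 6 numbers parted by spaces: the shift along the tool's x, y, z each as a share of 0.4 m, from -1 to 1, then the turn, a rotation vector about the tool's x, y, z each as a share of 1.5 rad, from -1 to 1. In form: tx ty tz wx wy wz; .... A call has 1 to 20 rows; each row is the pose to reach, as a shift and turn from the pose commanded when the call began, along the tool's axes at that moment; what a row does not reach only later rows make up. A row lasts 1/8 s, in which the tool goes at most 62.5 mm and 10.7 degrees, less where a joint would pass 70% of its speed; a pose out of reach is approached as far as the arm can. A call with a number of a shift or a turn outside -1 to 1 is refused whole. A call with a gripper value outside its range is refused whole. "jaw" is the closure, from 0 (fully open) to 1 (shut), set as the call begins (left out, the last holds). The fingers move at their own pace and stop on an object; "squeeze" is the grip in N (left out, the last holds). Time passes only in rows, so rows that repeat a pose let the fingers close. It gives the time, the measured TCP pose, the force, the opening and the grip force at its end, in the units of the state.
- r.sense(): the state, without advancing time (a new reading comes with each control period).
- grab_frame(name): name is "side" or "top" or "wrist"; returns (picture, depth): 400x640x3 uint8, red, green, blue; 400x640 float32, m along the optical axis (not along the pixel's ray), 0 where there is no reading.
- camera_params(name): a dict with "K" (3x3 intrinsics, pixels), "world_to_cam" (4x4, takes a point from world to camera coordinates); the wrist camera has in their place "mount" (4x4, takes a point from camera to tool coordinates, whose origin is the TCP and whose axes are the flange's). Camera axes: x right, y up, looking along -z (the intrinsics and any distortion apply to the point x, -y, -z); pixel columns grow to the right and rows downward; lengths in m; the calibration is good to about 2 mm. The wrist camera is an equidistant fisheye: a pixel r from the principal point sees the ray r / f radians off the axis. A picture is of the moment at which its call begins: read the wrist's pose just before it. camera_params takes no time and is no camera call.
- r.sign_off(): hands the job in; it is judged then, once.
The state is a dict: "time_s": time; "joint_positions": joint angles; "joint_velocities": joint speeds; "effort": joint torques, N m; "ee_pos": TCP position; "tool_rot": TCP orientation; "wrist_force": force on the tool from outside, world axes, zero at the start; "torque": the same for the moment, N m; "grip_width": opening from 0.0 (shut) to 1.0 (fully open); "gripper_force": force on a finger pad.
Only numpy, scipy, OpenCV 4.12 (cv2) and the standard library are available. Lean on these libraries where they do the work, as an engineer would, in place of code of your own. Each camera call takes 0.05 s, during which the arm holds its last target. There are 200 camera calls.

## Working session

There is one attempt and no reset: what is moved stays moved. The work goes in short steps, Python scripts to look and compute and a tool call to move; the robot and the scene stay as the last step left them, time stands still between calls to the robot, and variables do not carry over. Pictures are saved under pics/ and viewed, at most 10 in all, crops included, and the job is handed in when it is done.

Besides the shell and the picture viewer there is one more tool, called after "Emit:" as name(argument=value, ...), one argument or row to a line, values as JSON. carry_out: Moves the arm, as the interface text tells. Shift numbers are shares of 0.4 m and turn numbers shares of 1.5 rad, none past 1 either way. Its arguments: {"type":"object","properties":{"series":{"type":"string"},"jaw":{"type":"number"},"squeeze":{"type":"number"}},"required":["series"]}

```bash
ls; mkdir -p pics; python3 - <<'E'
from rig import r, grab_frame, camera_params
import cv2,numpy as np
for n in ("top","side"):
    im,d=grab_frame(n); cv2.imwrite(f"pics/{n}0.png",im[:,:,::-1]); np.savez(f"{n}0.npz",im=im,d=d)
    p=camera_params(n); print(n,p)
print(camera_params("wrist")); print(r.nose_length); print(r.sense())
E
```

```text
pics
top {'K': array([[480.61548328,   0.        , 320.79821237],
       [  0.        , 480.61548328, 205.62395074],
       [  0.        ,   0.        ,   1.        ]]), 'world_to_cam': array([[ 0.01981291, -0.99974894, -0.0104649 ,  0.05846053],
       [ 0.99599709,  0.01882389,  0.08738112, -0.54586884],
       [-0.08716219, -0.01215429,  0.99611999, -1.39000722],
       [ 0.        ,  0.        ,  0.        ,  1.        ]])}
side {'K': array([[382.76901196,   0.        , 319.84859277],
       [  0.        , 382.76901196, 202.25771581],
       [  0.        ,   0.        ,   1.        ]]), 'world_to_cam': array([[ 0.99455799, -0.10288634,  0.01639513, -0.56144737],
       [ 0.06427815,  0.72980792,  0.68062378, -0.11466776],
       [-0.08199218, -0.67586597,  0.73244964, -0.92982901],
       [ 0.        ,  0.        ,  0.        ,  1.        ]])}
{'K': array([[309.70691629,   0.        , 313.43991011],
       [  0.        , 309.70691629, 199.12455819],
       [  0.        ,   0.        ,   1.        ]]), 'mount': array([[ 9.36202951e-04,  9.61164847e-01,  2.75973296e-01,
         7.
[... 278 characters left out ...]
{'time_s': 0.1, 'joint_positions': array([-1.27901534e+00,  2.87113337e-01,  1.57805932e+00, -8.17434131e-06,
        1.27861109e+00, -1.50029689e-01]), 'joint_velocities': array([-0.00161966,  0.00031966, -0.0050173 , -0.00108475,  0.0013391 ,
        0.00147272]), 'effort': array([ 1.54540696e-03, -4.07293010e+01, -2.93699831e+01, -1.50324563e-04,
        3.35163888e-03,  1.30002624e-05]), 'ee_pos': array([ 0.28845632, -0.6096327 ,  0.24904573]), 'tool_rot': array([-3.06311755e+00, -6.87888802e-01,  2.55816068e-04]), 'wrist_force': array([ 0.30239674, -0.36506002,  0.68425516]), 'torque': array([ 0.03130864,  0.05205944, -0.01988043]), 'gripper_force': 0.0, 'grip_width': 1.002016326309973}
```

View pics/top0.png

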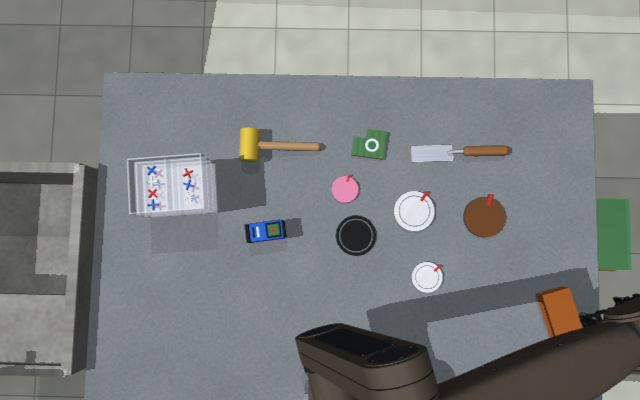

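View pics/side0.png

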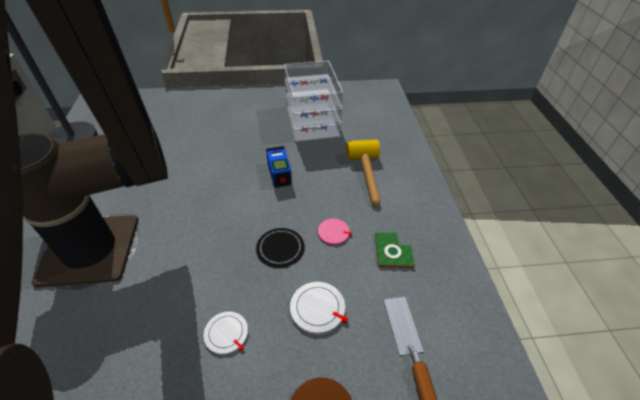

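The top view shows the laser at about (266,231) with its window right of centre, the mat at (356,235), and the large silver plate at (414,211) with its mark near (425,197). The small silver, brown and pink discs are look-alikes. The organiser and the mallet are to the left of the laser and above it.

```bash
cat > h.py <<'E'
from rig import r, grab_frame, camera_params
import cv2,numpy as np
from scipy.spatial.transform import Rotation as R
def ray(n,uv,z,p=None,undo=None):
    p=camera_params(n); K=p["K"]; T=p["world_to_cam"]; uv=np.atleast_2d(uv).astype(float)
    d=np.c_[(uv[:,0]-K[0,2])/K[0,0],-(uv[:,1]-K[1,2])/K[1,1],-np.ones(len(uv))]
    c=-T[:3,:3].T@T[:3,3]; w=d@T[:3,:3]
    return c+w*((z-c[2])/w[:,2])[:,None]
def proj(n,X):
    p=camera_params(n); K=p["K"];T=p["world_to_cam"]; X=np.atleast_2d(X)@T[:3,:3].T+T[:3,3]
    return np.c_[K[0,0]*X[:,0]/-X[:,2]+K[0,2],-K[1,1]*X[:,1]/-X[:,2]+K[1,2]]
def blob(m,box):
    M=np.zeros(m.shape,np.uint8);x0,y0,x1,y1=box;M[y0:y1,x0:x1]=m[y0:y1,x0:x1]*255
    M=cv2.morphologyEx(M,cv2.MORPH_CLOSE,np.ones((5,5)))
    c=max(cv2.findContours(M,cv2.RETR_EXTERNAL,cv2.CHAIN_APPROX_NONE)[0],key=cv2.contourArea)
    return c[:,0,:]
E
python3 - <<'E'
from h import *
boxes={"top":dict(laser=(238,212,292,250),mat=(330,208,382,260),plate=(388,185,440,236),mark=(415,185,434,206)),
"side":dict(laser=(258,138,300,195),mat=(250,222,310,272),plate=(284,276,352,340),mark=(328,306,352,328))}
for n in boxes:
    im=np.load(n+"0.npz")["im"].astype(int); hsv=cv2.cvtColor(im.astype(np.uint8),cv2.COLOR_RGB2HSV)
    H,S,V=hsv[...,0],hsv[...,1],hsv[...,2]
    ms=dict(mat=(V<60),plate=(V>165)&(S<60),mark=(S>150)&((H<8)|(H>172))&(V>100))
    for k,z in (("mat",.004),("plate",.012),("mark",.012)):
        c=blob(ms[k],boxes[n][k])
        if k=="mark": m=c.mean(0); print(n,k,ray(n,m,z).round(4),len(c));continue
        P=ray(n,cv2.convexHull(c.astype(np.int32))[:,0],z)[:,:2].astype(np.float32)
        (cc,rad)=cv2.minEnclosingCircle(P); print(n,k,np.round(cc,4),round(rad,4), cv2.fitEllipse(P))
    for k,m in (("blue",(H>100)&(H<130)&(S>140)&(V>60)),("green",(H>40)&(H<90)&(S>80)),("dot",ms["mark"])):
        c=blob(m,boxes[n]["laser"]); P=ray(n,c,.06)[:,:2].astype(np.float32); print(n,k,cv2.minAreaRect(P),P.mean(0), c.min(0),c.max(0))
    x0,y0,x1,y1=boxes[n]["laser"]; cv2.imwrite(f"pics/{n}_l.png",cv2.resize(im[y0-5:y1+5,x0-5:x1+5,::-1].astype(np.uint8),None,fx=8,fy=8,interpolation=0))
d=np.load("top0.npz")["d"];print(d[231,255],d[231,300],d[225:238:4,240:295:5].round(3))
E
```

```text
top mat [ 0.46   -0.0362] 0.0591 ((0.46020519733428955, -0.03611227124929428), (0.11656033247709274, 0.1174648255109787), 123.88572692871094)
top plate [ 0.536  -0.2059] 0.0601 ((0.5362171530723572, -0.2059696763753891), (0.11882999539375305, 0.11957865208387375), 172.4282684326172)
top mark [[ 0.5809 -0.2362  0.012 ]] 19
top blue ((0.46685555577278137, 0.22372284531593323), (0.05386391282081604, 0.09816733002662659), 8.70292854309082) [0.4664459  0.22369158] [249 220] [284 242]
top green ((0.4710140824317932, 0.20411290228366852), (0.033174704760313034, 0.0339885875582695), 9.241641998291016) [0.47077706 0.20390308] [267 223] [279 235]
top dot ((0.47040215134620667, 0.2052421122789383), (0.008570528589189053, 0.008635856211185455), 1.1145434379577637) [0.4704237  0.20410995] [271 228] [274 231]
side mat [ 0.4625 -0.0377] 0.0606 ((0.46209290623664856, -0.03743338957428932), (0.11708883196115494, 0.12045397609472275), 0.7370389699935913)
side plate [ 0.5374 -0.2059] 0.0599 ((0.5370107293128967, -0.20564809441566467), (0.11832355707883835, 0.11869210004806519), 114.34553527832031)
side mark [[ 0.5837 -0.2364  0.012 ]] 31
side blue ((0.4701691269874573, 0.1998995840549469), (0.05658746510744095, 0.14721496403217316), 8.396515846252441) [0.46489486 0.2030168 ] [267 148] [290 185]
side green ((0.4725096523761749, 0.20457178354263306), (0.035936299711465836, 0.03538069874048233), 7.286109924316406) [0.47261038 0.20437491] [273 160] [286 169]
side dot ((0.4735081195831299, 0.2071874737739563), (0.004191214218735695, 0.0057687717489898205), 85.16517639160156) [0.47294426 0.20681468] [279 163] [281 164]
1.3743293 1.4243363 [[1.438 1.382 1.375 1.371 1.374 1.374 1.372 1.371 1.378 1.435 1.431]
 [1.433 1.381 1.373 1.369 1.373 1.372 1.373 1.378 1.372 1.407 1.433]
 [1.431 1.377 1.37  1.37  1.372 1.374 1.366 1.371 1.374 1.401 1.438]
 [1.438 1.433 1.375 1.372 1.37  1.372 1.374 1.373 1.373 1.434 1.43 ]]
```

View pics/top_l.png

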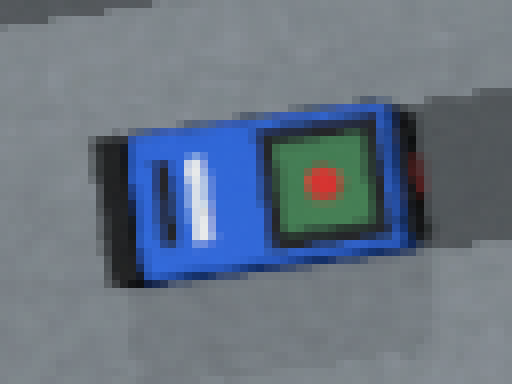

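The crop shows the window to the right, so the top end points at world (0.15, -0.99). I'll grip across the width with the tool tilted 45° in the laser's x–z plane. Turning it 90° then leaves the tool at 45° on the other side.

```bash
cat >> h.py <<'E'
def tool(yaw,tilt):
    """tool-down with x heading `yaw` deg, then tilted so the tool leans: tilt>0 -> tool z leans toward +x heading"""
    c,s=np.cos(np.radians(yaw)),np.sin(np.radians(yaw)); x=np.array([c,s,0]);z=np.array([0,0,-1.]);y=np.cross(z,x)
    M=np.c_[x,y,z]; return R.from_matrix(M)*R.from_euler("y",tilt,degrees=True)
def rows(*wps,cur=None):
    s=r.sense(); p0,R0=(np.array(s["ee_pos"]),R.from_rotvec(s["tool_rot"])) if cur is None else cur
    pp,pr=p0,R0
    for p,q in wps:
        p=np.array(p); t=R0.inv().apply(p-p0)/.4; w=(R0.inv()*q).as_rotvec()/1.5
        n=max(np.linalg.norm(p-pp)/.0625,np.degrees((pr.inv()*q).magnitude())/10.7); pp,pr=p,q
        print(" ".join("%.3f"%v for v in np.r_[t,w]),"| n=%.1f"%n)
E
python3 - <<'E'
from h import *
print(tool(98.6,45).as_matrix().round(2))
a=([.5,-.25,.25],tool(60,0))
rows(a)
g=tool(98.6,45); G=np.array([.4705,.2112,.036]); zt=g.as_matrix()[:,2]
print("from a"); rows((G-.11*zt,g),cur=(np.array(a[0]),a[1]))
E
```

```text
[[-0.11  0.99 -0.11]
 [ 0.7   0.15  0.7 ]
 [ 0.71  0.   -0.71]]
0.863 -0.587 -0.001 -0.001 -0.001 -0.404 | n=6.7
from a
0.810 -0.519 0.341 0.176 0.503 -0.425 | n=6.5
```

Emit:
carry_out(
  series="0.863 -0.587 0 0 0 -0.404;0.863 -0.587 0 0 0 -0.404;0.863 -0.587 0 0 0 -0.404;0.863 -0.587 0 0 0 -0.404;0.863 -0.587 0 0 0 -0.404;0.863 -0.587 0 0 0 -0.404;0.863 -0.587 0 0 0 -0.404;0.863 -0.587 0 0 0 -0.404;0.863 -0.587 0 0 0 -0.404",
  jaw=0,
)

```text
time_s: 1.23
ee_pos: [0.5, -0.2505, 0.2499]
tool_rot: [-2.72, -1.572, 0.001]
wrist_force: [-0.3, -0.9, 0.4]
grip_width: 1.0
gripper_force: 0.0
```

Emit:
carry_out(
  series="0.81 -0.519 0.341 0.176 0.503 -0.425;0.81 -0.519 0.341 0.176 0.503 -0.425;0.81 -0.519 0.341 0.176 0.503 -0.425;0.81 -0.519 0.341 0.176 0.503 -0.425;0.81 -0.519 0.341 0.176 0.503 -0.425;0.81 -0.519 0.341 0.176 0.503 -0.425;0.81 -0.519 0.341 0.176 0.503 -0.425;0.81 -0.519 0.341 0.176 0.503 -0.425;0.81 -0.519 0.341 0.176 0.503 -0.425;0.81 -0.519 0.341 0.176 0.503 -0.425",
)

```text
time_s: 2.48
ee_pos: [0.4834, 0.1325, 0.1147]
tool_rot: [-1.61, -1.869, -0.668]
wrist_force: [-0.6, -0.7, -0.2]
grip_width: 1.001
gripper_force: 0.0
```

```bash
python3 - <<'E'
from h import *
s=r.sense();print(s["time_s"],s["ee_pos"],s["joint_positions"].round(2))
g=tool(98.6,45); G=np.array([.4705,.2112,.036])
rows((G,g))
im,d=grab_frame("top");cv2.imwrite("pics/t1.png",cv2.resize(im[150:300,200:400,::-1],None,fx=4,fy=4))
E
```

```text
2.475 [0.48340534 0.13250457 0.11471262] [-0.26  0.19  2.11  0.74  1.3  -0.78]
0.002 -0.003 0.280 0.002 0.001 -0.000 | n=1.8
```

View pics/t1.png

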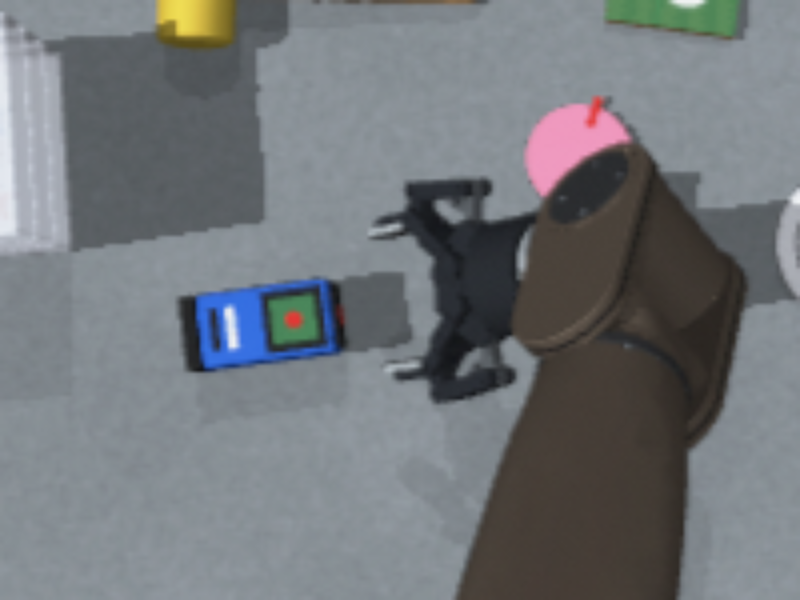

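The fingers straddle the laser's axis: tips at about (380,230) and (400,365) in the crop, laser at (262,325). Advance and close.

Emit:
carry_out(
  series="0 -0.003 0.1 0 0 0;0 -0.003 0.18 0 0 0;0 -0.003 0.24 0 0 0;0 -0.003 0.28 0 0 0;0 -0.003 0.28 0 0 0;0 -0.003 0.28 0 0 0",
)

```text
time_s: 3.28
ee_pos: [0.4702, 0.2116, 0.0354]
tool_rot: [-1.608, -1.869, -0.667]
wrist_force: [0.2, -0.5, -0.3]
grip_width: 1.0
gripper_force: 0.0
```

Emit:
carry_out(
  series="0 0 0 0 0 0;0 0 0 0 0 0;0 0 0 0 0 0;0 0 0 0 0 0;0 0 0 0 0 0;0 0 0 0 0 0;0 0 0 0 0 0;0 0 0 0 0 0",
  jaw=1,
  squeeze=50,
)

```text
time_s: 4.28
ee_pos: [0.4698, 0.212, 0.0351]
tool_rot: [-1.608, -1.869, -0.667]
wrist_force: [-0.6, -5.5, 5.5]
grip_width: 0.623
gripper_force: 49.3
```

```bash
python3 - <<'E'
from h import *
s=r.sense();print(s["time_s"],s["ee_pos"],s["grip_width"]);p=s["ee_pos"]
g=tool(98.6,45); h=tool(98.6,-45)
print(h.as_matrix()[:,2])
rows((p+[0,0,.12],g))
q=np.array([.461+.0054,-.037+.0,.30])
# grasp pt relative to foot centre when standing: 18 mm up +56; 6 mm toward window heading 98.6
off=np.array([np.cos(np.radians(98.6))*.006,np.sin(np.radians(98.6))*.006,.074])
T=np.array([.461,-.037,.004])+off; print(T)
cur=(p+[0,0,.12],g)
rows((T*[1,1,0]+[0,0,.17],tool(98.6,0)),(T+[0,0,.03],h),cur=cur)
E
```

```text
4.275 [0.46984548 0.21203847 0.03514042] 0.6233545232586947
[ 0.10573746 -0.69915634 -0.70710678]
0.212 0.000 -0.212 0.001 0.000 0.000 | n=1.9
[ 0.46010279 -0.03106746  0.078     ]
-0.396 -0.115 -0.449 0.000 -0.524 0.000 | n=4.2
-0.506 -0.115 -0.339 0.000 -1.047 0.000 | n=4.2
```

Emit:
carry_out(
  series="0.05 0 -0.05 0 0 0;0.1 0 -0.1 0 0 0;0.15 0 -0.15 0 0 0;0.19 0 -0.19 0 0 0;0.212 0 -0.212 0 0 0;0.212 0 -0.212 0 0 0;0.212 0 -0.212 0 0 0",
)

```text
time_s: 5.15
ee_pos: [0.4682, 0.2122, 0.153]
tool_rot: [-1.608, -1.867, -0.662]
wrist_force: [-0.4, -0.1, -4.9]
grip_width: 0.625
gripper_force: 50.2
```

Emit:
carry_out(
  series="-0.04 -0.01 -0.045 0 -0.05 0;-0.08 -0.02 -0.09 0 -0.1 0;-0.12 -0.035 -0.135 0 -0.16 0;-0.16 -0.046 -0.18 0 -0.21 0;-0.2 -0.058 -0.225 0 -0.26 0;-0.24 -0.07 -0.27 0 -0.31 0;-0.28 -0.081 -0.315 0 -0.37 0;-0.32 -0.093 -0.36 0 -0.42 0;-0.36 -0.105 -0.41 0 -0.48 0;-0.396 -0.115 -0.449 0 -0.524 0;-0.396 -0.115 -0.449 0 -0.524 0;-0.396 -0.115 -0.449 0 -0.524 0",
)

```text
time_s: 6.65
ee_pos: [0.4588, -0.0302, 0.1687]
tool_rot: [-2.047, -2.379, 0.0]
wrist_force: [0.1, 1.0, -3.3]
grip_width: 0.622
gripper_force: 50.0
```

```bash
python3 - <<'E'
from h import *
s=r.sense();print(s["time_s"],s["ee_pos"],s["grip_width"],s["gripper_force"],s["joint_positions"].round(2))
rows(([ 0.4601,-0.0311,0.13],tool(98.6,-45)))
im,d=grab_frame("side");cv2.imwrite("pics/s2.png",cv2.resize(im[100:300,180:380,::-1],None,fx=3,fy=3))
E
```

```text
6.65 [ 0.45881585 -0.03016006  0.16870859] 0.6219278741358242 49.98598873615265 [-0.29 -0.11  2.16  0.    1.1  -0.44]
-0.003 0.003 0.097 -0.001 -0.525 0.000 | n=4.2
```

View pics/s2.png

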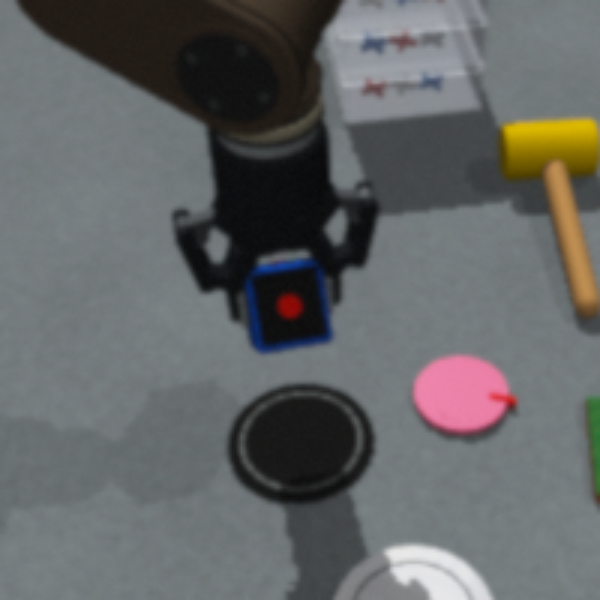

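The laser is firmly held with its top end facing the side camera, around (288,305), over the mat area. Continue the turn.

Emit:
carry_out(
  series="0 0 0 0 -0.05 0;0 0 0.01 0 -0.1 0;0 0 0.02 0 -0.16 0;0 0 0.03 0 -0.21 0;0 0 0.04 0 -0.26 0;0 0 0.05 0 -0.31 0;0 0 0.06 0 -0.37 0;0 0 0.07 0 -0.42 0;0 0.002 0.085 0 -0.48 0;-0.003 0.003 0.097 0 -0.525 0;-0.003 0.003 0.097 0 -0.525 0;-0.003 0.003 0.097 0 -0.525 0;-0.003 0.003 0.097 0 -0.525 0",
)

```text
time_s: 8.32
ee_pos: [0.4613, -0.0321, 0.1316]
tool_rot: [1.607, 1.865, -0.666]
wrist_force: [0.5, 0.5, -4.3]
grip_width: 0.626
gripper_force: 49.9
```

```bash
python3 - <<'E'
from h import *
s=r.sense();print(s["time_s"],s["ee_pos"],s["grip_width"],s["gripper_force"],s["joint_positions"].round(2),s["wrist_force"])
rows(([ 0.4601,-0.0311,0.078],tool(98.6,-45)))
for n in("side","top"):
  im,d=grab_frame(n);np.savez(n+"3.npz",im=im,d=d)
  x0,y0=(180,130) if n=="side" else (260,150)
  cv2.imwrite(f"pics/{n}3.png",cv2.resize(im[y0:y0+150,x0:x0+200,::-1],None,fx=3,fy=3))
a=cv2.imread("pics/side3.png");b=cv2.imread("pics/top3.png")
cv2.imwrite("pics/c3.png",cv2.resize(np.hstack([a,b]),(800,300)))
E
```

```text
8.325 [ 0.46130653 -0.03208855  0.13156653] 0.6256214808419007 49.91396427154541 [ 0.06  0.05  2.23 -0.96  1.04  0.5 ] [ 0.52809089  0.49402459 -4.31785972]
0.097 -0.003 0.092 0.000 0.001 -0.001 | n=0.9
```

View pics/c3.png

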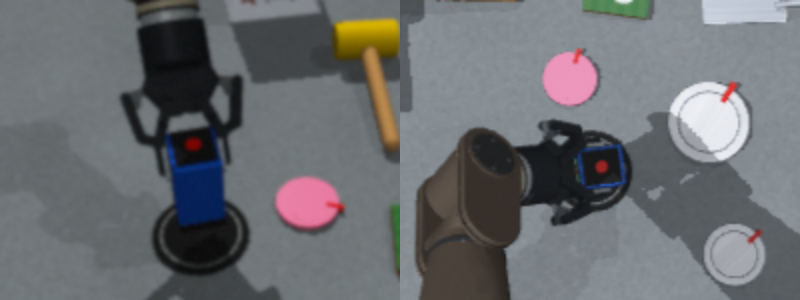

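It is upright over the mat in both views. Lower to about 2 mm above contact, then probe.

Emit:
carry_out(
  series="0.02 0 0.019 0 0 0;0.045 -0.001 0.043 0 0 0;0.07 -0.002 0.066 0 0 0;0.085 -0.003 0.08 0 0 0;0.092 -0.003 0.087 0 0 0;0.092 -0.003 0.087 0 0 0;0.092 -0.003 0.087 0 0 0",
)

```text
time_s: 9.3
ee_pos: [0.4598, -0.0316, 0.0819]
tool_rot: [1.604, 1.863, -0.672]
wrist_force: [-4.1, 0.6, 5.5]
grip_width: 0.622
gripper_force: 51.0
```

Emit:
carry_out(
  series="0.0018 0 0.0018 0 0 0;0.0018 0 0.0018 0 0 0;0.0036 0 0.0036 0 0 0;0.0036 0 0.0036 0 0 0",
)

```text
time_s: 9.8
ee_pos: [0.4599, -0.0319, 0.0818]
tool_rot: [1.604, 1.859, -0.675]
wrist_force: [-9.7, 3.3, 16.1]
grip_width: 0.626
gripper_force: 51.9
```

Contact came about 4 mm higher than expected, so I'll check tilt and height with the depth image.

```bash
cat >> h.py <<'E'
def cloud(n,d):
    p=camera_params(n);K=p["K"];T=p["world_to_cam"];v,u=np.mgrid[:400,:640]
    X=np.stack([(u-K[0,2])/K[0,0]*d,-(v-K[1,2])/K[1,1]*d,-d],-1)
    return (X-T[:3,3])@T[:3,:3]
def topface(im,d,n="top",c=(.46,-.037),h=(.085,.14)):
    W=cloud(n,d); m=(d>0)&(abs(W[...,0]-c[0])<.03)&(abs(W[...,1]-c[1])<.03)&(W[...,2]>h[0])&(W[...,2]<h[1])
    P=W[m]; A=np.c_[P[:,:2]-P[:,:2].mean(0),np.ones(len(P))]
    for _ in range(6):
        k=np.linalg.lstsq(A,P[:,2],rcond=None)[0]; e=P[:,2]-A@k; g=abs(e)<2.5*np.median(abs(e)); A,P=A[g],P[g]
    return len(P),k.round(4),e.std(),P.min(0),P.max(0)
E
python3 - <<'E'
from h import *
s=r.sense();print(s["wrist_force"],s["torque"])
for n in("top","side"):
  D=[];
  for _ in range(4):
    im,d=grab_frame(n);D.append(d)
  d=np.median(D,0);np.savez(n+"4.npz",im=im,d=d); print(n,topface(im,d,n))
  x0,y0=(220,170) if n=="side" else (310,190)
  cv2.imwrite(f"pics/{n}4.png",cv2.resize(im[y0:y0+100,x0:x0+100,::-1],None,fx=4,fy=4))
  W=cloud(n,d); print([W[int(v),int(u)].round(4) for u,v in ((320,190),(380,300))] if n=="top" else "")
cv2.imwrite("pics/c4.png",np.hstack([cv2.imread("pics/side4.png"),cv2.imread("pics/top4.png")]))
E
```

```text
[-9.71285488  3.31116214 16.06066966] [-0.54229311  1.06549653 -0.82577501]
top (262, array([-0.0018,  0.0018,  0.1164]), np.float64(0.0011167201369202716), array([ 0.43035435, -0.06579054,  0.11424319]), array([ 0.48851683, -0.00753678,  0.11837149]))
[array([0.5935, 0.0726, 0.0026]), array([ 0.2716, -0.1102, -0.0008])]
side (331, array([-0.0147,  0.0219,  0.1148]), np.float64(0.0011381094948592226), array([ 0.43104209, -0.06539492,  0.11288011]), array([ 0.48815505, -0.00852001,  0.11690826]))
```

View pics/c4.png

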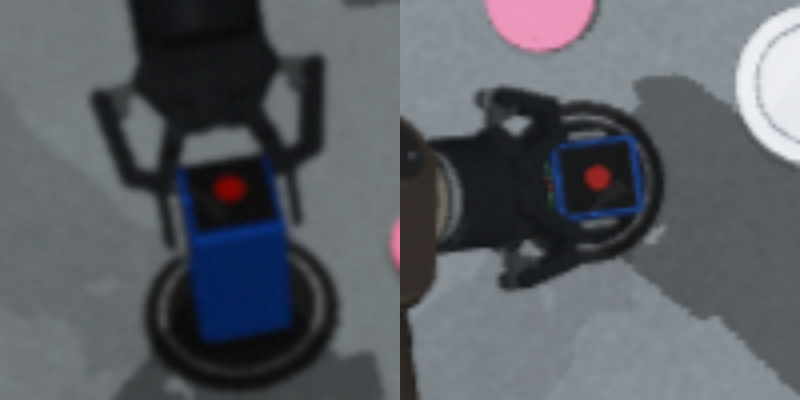

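The top face is level (under 0.2°) at 116 mm, so the foot is flush on the mat. In the crops, its red top dot is at (230,188) in the side view and (597,177) in the top view. Relieve the preload, then open.

Emit:
carry_out(
  series="-0.0025 0 -0.0025 0 0 0;-0.0025 0 -0.0025 0 0 0;-0.0025 0 -0.0025 0 0 0",
)

```text
time_s: 10.58
ee_pos: [0.4599, -0.0319, 0.0818]
tool_rot: [1.604, 1.861, -0.673]
wrist_force: [-6.5, 0.9, 8.3]
grip_width: 0.628
gripper_force: 50.8
```

Emit:
carry_out(
  series="0 0 0 0 0 0;0 0 0 0 0 0;0 0 0 0 0 0;0 0 0 0 0 0;0 0 0 0 0 0;0 0 0 0 0 0;0 0 0 0 0 0",
  jaw=0,
)

```text
time_s: 11.45
ee_pos: [0.4595, -0.031, 0.0796]
tool_rot: [1.605, 1.866, -0.668]
wrist_force: [0.4, -0.5, -0.1]
grip_width: 1.004
gripper_force: 0.0
```

Emit:
carry_out(
  series="0 0 -0.05 0 0 0;0 0 -0.12 0 0 0;0 0 -0.2 0 0 0;0 0 -0.28 0 0 0;0 0 -0.35 0 0 0;0 0 -0.35 0 0 0;0 0 -0.35 0 0 0;0 0 -0.35 0 0 0",
)

```text
time_s: 12.45
ee_pos: [0.444, 0.0667, 0.1774]
tool_rot: [1.606, 1.867, -0.67]
wrist_force: [0.2, 0.2, 0.5]
grip_width: 1.0
gripper_force: 0.0
```

```bash
python3 - <<'E'
from h import *
s=r.sense();print(s["time_s"],s["ee_pos"])
D=[]
for _ in range(3):
  im,d=grab_frame("top");D.append(d)
d=np.median(D,0);np.savez("top5.npz",im=im,d=d);print(topface(im,d))
hsv=cv2.cvtColor(im,cv2.COLOR_RGB2HSV);H,S,V=cv2.split(hsv)
red=(S>150)&((H<8)|(H>172))&(V>90); c=blob(red,(345,215,370,250)); print("dot",c.mean(0),ray("top",c.mean(0),.116))
blue=(H>100)&(H<130)&(S>140)&(V>60)
c=blob(blue,(335,205,380,260));print(cv2.minAreaRect(ray("top",c,.114)[:,:2].astype(np.float32)))
ims,ds=grab_frame("side");np.savez("side5.npz",im=ims,d=ds)
Hs,Ss,Vs=cv2.split(cv2.cvtColor(ims,cv2.COLOR_RGB2HSV))
c=blob((Ss>150)&((Hs<8)|(Hs>172))&(Vs>90),(255,195,305,235));print("dot side",c.mean(0),ray("side",c.mean(0),.116))
cv2.imwrite("pics/c5.png",np.hstack([cv2.resize(im[185:285,310:410,::-1],None,fx=4,fy=4),cv2.resize(ims[170:270,220:320,::-1],None,fx=4,fy=4)]))
E
```

```text
12.45 [0.44399169 0.06666201 0.17742726]
(270, array([-0.0076, -0.0127,  0.116 ]), np.float64(0.0014138332109119116), array([ 0.4357314 , -0.06546141,  0.11333113]), array([ 0.48861518, -0.00788008,  0.11854747]))
dot [359.    234.125] [[ 0.46036366 -0.03809487  0.116     ]]
((0.4595961272716522, -0.038086842745542526), (0.05456061661243439, 0.06105809286236763), 8.233960151672363)
dot side [276.42857143 217.        ] [[ 0.46095999 -0.03692554  0.116     ]]
```

View pics/c5.png

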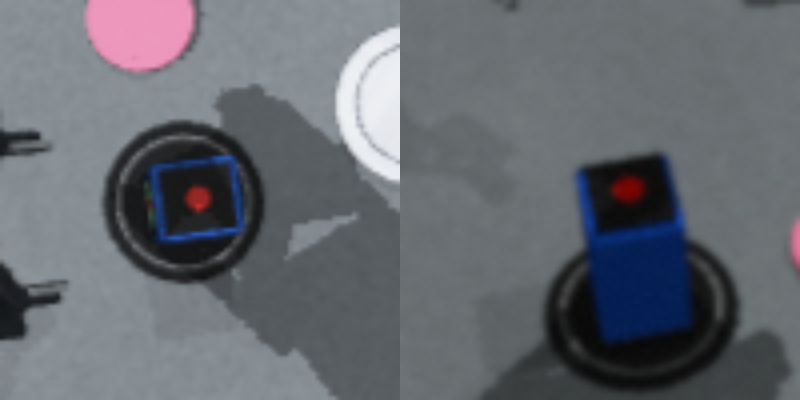

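It stands free on the mat at (0.4605, -0.0375), heading about 98.4°. Its top dot is at (198,198) in the left crop and the jaws are clear to the left. Regrip from above.

```bash
python3 - <<'E'
from h import *
s=r.sense();p=s["ee_pos"]
v=tool(98.4,0)
rows((np.r_[p[:2],.24],tool(98.4,-20)),([.4605,-.0375,.22],v))
# refine plate and mark in top5/top0/side0
for n,f in (("top","top0"),("top","top5"),("side","side0"),("side","side5")):
    im=np.load(f+".npz")["im"];H,S,V=cv2.split(cv2.cvtColor(im,cv2.COLOR_RGB2HSV))
    box=(410,183,436,208) if n=="top" else (326,304,356,330)
    c=blob((S>110)&((H<10)|(H>170))&(V>90),box)
    P=ray(n,c,.012)[:,:2]; ctr=np.array([.5367,-.2058])
    a=np.degrees(np.arctan2(*(P-ctr).mean(0)[::-1])); l=cv2.fitLine(P.astype(np.float32),cv2.DIST_L2,0,.01,.01).ravel()
    print(f,P.mean(0),a,np.degrees(np.arctan2(l[1],l[0])),np.linalg.norm(P-ctr,axis=1).min(),np.linalg.norm(P-ctr,axis=1).max())
E
```

```text
-0.110 -0.000 -0.110 0.000 0.293 0.002 | n=2.4
-0.261 0.001 0.113 -0.000 0.526 0.002 | n=1.9
top0 [ 0.58228536 -0.23680143] -34.21860788850834 -32.709858 0.03813785392235334 0.07058946959287596
top5 [ 0.58228536 -0.23680143] -34.21860788850834 -32.709858 0.03813785392235334 0.07058946959287596
side0 [ 0.58327989 -0.23597868] -32.93883243248369 -35.46489 0.037653929497111376 0.07157454218978325
side5 [ 0.58327989 -0.23597868] -32.93883243248369 -35.46489 0.037653929497111376 0.07157454218978325
```

Emit:
carry_out(
  series="-0.05 0 -0.05 0 0.1 0;-0.11 0 -0.11 0 0.22 0;-0.11 0 -0.11 0 0.293 0;-0.11 0 -0.11 0 0.293 0;-0.18 0 0 0 0.4 0;-0.261 0.001 0.113 0 0.526 0.002;-0.261 0.001 0.113 0 0.526 0.002;-0.261 0.001 0.113 0 0.526 0.002;-0.261 0.001 0.113 0 0.526 0.002",
)

```text
time_s: 13.78
ee_pos: [0.4603, -0.035, 0.2197]
tool_rot: [-2.047, -2.382, 0.001]
wrist_force: [0.1, 0.1, 0.4]
grip_width: 1.003
gripper_force: 0.0
```

```bash
python3 - <<'E'
from h import *
s=r.sense();print(s["ee_pos"],s["joint_positions"].round(2))
rows(([.4605,-.0375,.085],tool(98.4,0)))
E
```

```text
[ 0.46030705 -0.03504056  0.21968055] [-0.3  -0.17  2.11  0.    1.2  -0.45]
-0.006 -0.000 0.337 -0.001 -0.000 0.003 | n=2.2
```

Emit:
carry_out(
  series="-0.006 0 0.1 0 0 0.003;-0.006 0 0.2 0 0 0.003;-0.006 0 0.27 0 0 0.003;-0.006 0 0.32 0 0 0.003;-0.006 0 0.337 0 0 0.003;-0.006 0 0.337 0 0 0.003;-0.006 0 0.337 0 0 0.003",
)

```text
time_s: 14.65
ee_pos: [0.4621, -0.039, 0.0868]
tool_rot: [2.054, 2.374, 0.003]
wrist_force: [0.3, -0.4, -0.1]
grip_width: 1.003
gripper_force: 0.0
```

Emit:
carry_out(
  series="0 0 0 0 0 0;0 0 0 0 0 0;0 0 0 0 0 0;0 0 0 0 0 0;0 0 0 0 0 0;0 0 0 0 0 0;0 0 0 0 0 0;0 0 0 0 0 0",
  jaw=1,
  squeeze=50,
)

```text
time_s: 15.65
ee_pos: [0.4615, -0.0397, 0.0865]
tool_rot: [2.057, 2.374, 0.002]
wrist_force: [-2.4, 1.0, 5.3]
grip_width: 0.625
gripper_force: 53.2
```

```bash
python3 - <<'E'
from h import *
s=r.sense();p=s["ee_pos"];print(s["time_s"],p,s["grip_width"],s["wrist_force"])
v=tool(98.4,0)
rows((p+[0,0,.08],v),)
a=np.array([.52,-.15,.17])
rows((a,tool(40,0)),cur=(p+[0,0,.08],v))
E
```

```text
15.65 [ 0.46151007 -0.03969897  0.08648592] 0.6251514073956227 [-2.40693686  1.02983798  5.25550443]
0.000 0.000 -0.200 0.001 -0.000 -0.003 | n=1.3
-0.294 0.104 -0.009 0.000 0.000 0.680 | n=5.5
```

Emit:
carry_out(
  series="0 0 -0.03 0 0 0;0 0 -0.07 0 0 0;0 0 -0.12 0 0 0;0 0 -0.17 0 0 0;0 0 -0.2 0 0 0;0 0 -0.2 0 0 0",
)

```text
time_s: 16.4
ee_pos: [0.4618, -0.0397, 0.1669]
tool_rot: [2.056, 2.372, 0.003]
wrist_force: [0.1, 0.3, -4.4]
grip_width: 0.626
gripper_force: 54.0
```

Emit:
carry_out(
  series="-0.03 0.01 0 0 0 0.07;-0.06 0.02 0 0 0 0.14;-0.1 0.035 0 0 0 0.21;-0.13 0.045 0 0 0 0.28;-0.16 0.055 0 0 0 0.35;-0.19 0.065 0 0 0 0.42;-0.22 0.075 0 0 0 0.5;-0.25 0.085 0 0 0 0.57;-0.28 0.1 -0.009 0 0 0.64;-0.294 0.104 -0.009 0 0 0.68;-0.294 0.104 -0.009 0 0 0.68",
)

```text
time_s: 17.77
ee_pos: [0.5186, -0.15, 0.168]
tool_rot: [-2.953, -1.067, 0.001]
wrist_force: [-0.3, -0.5, -4.8]
grip_width: 0.621
gripper_force: 54.0
```

```bash
python3 - <<'E'
from h import *
s=r.sense();p=s["ee_pos"];print(s["time_s"],p,s["grip_width"],s["wrist_force"],s["joint_positions"].round(2))
q=tool(-33.7,0);x=q.as_matrix()[:,0]
rows((np.array([.5367,-.2058,.12])-.002*x,q))
E
```

```text
17.775 [ 0.51858981 -0.15001404  0.16801493] 0.6207738190572661 [-0.26694252 -0.45081132 -4.79270376] [-0.47  0.07  1.98  0.    1.09  0.41]
-0.056 0.132 0.120 -0.001 0.001 0.855 | n=6.9
```

Emit:
carry_out(
  series="-0.005 0.01 0.01 0 0 0.09;-0.01 0.03 0.02 0 0 0.18;-0.02 0.045 0.03 0 0 0.27;-0.025 0.06 0.04 0 0 0.36;-0.03 0.075 0.05 0 0 0.45;-0.04 0.09 0.06 0 0 0.54;-0.045 0.1 0.08 0 0 0.63;-0.05 0.115 0.09 0 0 0.72;-0.053 0.125 0.11 0 0 0.8;-0.056 0.132 0.12 0 0 0.855;-0.056 0.132 0.12 0 0 0.855;-0.056 0.132 0.12 0 0 0.855;-0.056 0.132 0.12 0 0 0.855",
)

```text
time_s: 19.4
ee_pos: [0.5358, -0.2047, 0.1215]
tool_rot: [-3.006, 0.91, -0.002]
wrist_force: [0.8, 0.1, -3.9]
grip_width: 0.627
gripper_force: 53.9
```

```bash
python3 - <<'E'
from h import *
s=r.sense();p=s["ee_pos"];print(s["time_s"],p,R.from_rotvec(s["tool_rot"]).as_matrix().round(3).tolist())
for n in ("top","side","wrist"):
  im,d=grab_frame(n);np.savez(n+"6.npz",im=im,d=d)
A=np.load("side6.npz")["im"][190:390,220:420,::-1];B=np.load("wrist6.npz")["im"][...,::-1]
cv2.imwrite("pics/c6.png",np.hstack([cv2.resize(A,(400,400)),cv2.resize(B,(400,250)).__class__(0) if 0 else cv2.copyMakeBorder(cv2.resize(B[:,120:520],(400,400)),0,0,0,0,0)]))
E
```

```text
19.4 [ 0.53576238 -0.20474035  0.1214859 ] [[0.832, -0.555, 0.001], [-0.555, -0.832, 0.001], [0.001, -0.001, -1.0]]
```

View pics/c6.png

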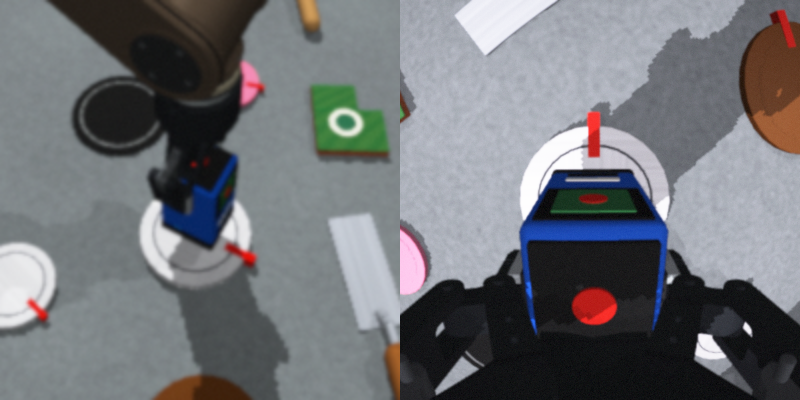

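The wrist view (scaled crop) shows the mark at (594,133), the window dot at (593,198) and the top dot at (594,307), nearly in line. I'll compute the residuals in tool axes.

```bash
cat >> h.py <<'E'
def wray(uv,z,p,Rt):
    c=camera_params("wrist");K=c["K"];M=c["mount"];uv=np.atleast_2d(uv).astype(float)
    a=(uv-[K[0,2],K[1,2]])/K[0,0];th=np.linalg.norm(a,axis=1)+1e-9;s=np.sin(th)/th
    d=np.c_[a[:,0]*s,-a[:,1]*s,-np.cos(th)]@M[:3,:3].T@Rt.T; o=p+Rt@M[:3,3]
    return o+d*((z-o[2])/d[:,2])[:,None]
def wr(im,p,Rt,foot,ptop=.012):
    """tool-plane (x,y) mm of mark, window dot, top dot, plate centre"""
    H,S,V=cv2.split(cv2.cvtColor(im,cv2.COLOR_RGB2HSV)); red=((S>140)&((H<8)|(H>172))&(V>80)).astype(np.uint8)
    n,l,st,ce=cv2.connectedComponentsWithStats(red)
    for i in range(1,n):
        u,v=ce[i]
        if abs(u-314)>35 or st[i,4]<30: continue
        k="mark" if v<165 else "win" if v<240 else "top"; z=dict(mark=ptop,win=foot+.081,top=foot+.112)[k]
        if k=="mark":
            vs,us=np.where(l==i);Q=(wray(np.c_[us,vs],z,p,Rt)-p)@Rt; ln=cv2.fitLine(Q[:,:2].astype(np.float32),cv2.DIST_L2,0,.01,.01).ravel()
            print("mark dir deg",np.degrees(np.arctan(ln[1]/ln[0])),"r",Q[:,0].min()*1e3,Q[:,0].max()*1e3)
        print(k,ce[i].round(1),(((wray(ce[i],z,p,Rt)-p)@Rt)*1e3).round(2))
    wh=((S<40)&(V>150)).astype(np.uint8); 
    ys,xs=np.where(wh); m=(abs(xs-314)<80)&(ys>110)&(ys<215); xs,ys=xs[m],ys[m]
    Q=((wray(np.c_[xs,ys],ptop,p,Rt)-p)@Rt)[:,:2]
    return Q
E
python3 - <<'E'
from h import *
s=r.sense();p=s["ee_pos"];Rt=R.from_rotvec(s["tool_rot"]).as_matrix()
im=np.load("wrist6.npz")["im"]; foot=p[2]-.0825
Q=wr(im,p,Rt,foot)
# plate rim: outermost white pixels per bearing about the expected centre
ctr=np.array([.002,0]);best=None
from scipy.optimize import least_squares
d=Q-ctr;rr=np.linalg.norm(d,axis=1);b=np.degrees(np.arctan2(d[:,1],d[:,0]));E=[]
for a in range(-80,81,3):
    if abs(a)<9: continue
    m=(abs(b-a)<1.5)&(rr<.07)
    if m.sum()>2: E.append(Q[m][rr[m].argmax()])
E=np.array(E);f=least_squares(lambda c:np.linalg.norm(E-c[:2],axis=1)-c[2],[0,0,.06],loss="soft_l1",f_scale=.001)
print(len(E),f.x*1e3,np.abs(f.fun).mean()*1e3)
for n,z in(("top",foot+.112),("side",foot+.112)):
    im=np.load(n+"6.npz")["im"];H,S,V=cv2.split(cv2.cvtColor(im,cv2.COLOR_RGB2HSV))
    u,v=proj(n,[p[0],p[1],z])[0].astype(int)
    try:
        c=blob((S>130)&((H<8)|(H>172))&(V>80),(u-12,v-12,u+12,v+12));print(n,len(c),ray(n,c.mean(0),z),((ray(n,c.mean(0),z)-p)@Rt)*1e3)
    except ValueError: print(n,"hidden")
E
```

```text
mark dir deg -0.3002228 r 37.91389507124672 71.19784268401499
mark [313.4 133.2] [[ 55.23  -0.46 109.58]]
win [312.9 198.6] [[35.36 -0.53  1.53]]
top [314.  306.1] [[  3.37  -0.05 -29.5 ]]
48 [ 7.34882033 -5.78805739 61.66577701] 2.034473136944068
top hidden
side 4 [[ 0.53400485 -0.20956874  0.15103369]] [[  1.16580075   4.91204484 -29.50446927]]
```

Alignment is within 1° and centring needs about −1.5 mm in tool x. Lowering.

Emit:
carry_out(
  series="-0.004 0 0.015 0 0 0;-0.004 0 0.03 0 0 0;-0.004 0 0.045 0 0 0;-0.004 0 0.055 0 0 0;-0.004 0 0.06 0 0 0;-0.004 0 0.06 0 0 0;-0.004 0 0.06 0 0 0",
)

```text
time_s: 20.42
ee_pos: [0.5346, -0.2041, 0.0976]
tool_rot: [-3.006, 0.912, -0.002]
wrist_force: [0.7, -0.1, -4.2]
grip_width: 0.625
gripper_force: 53.9
```

Emit:
carry_out(
  series="0 0 0.0025 0 0 0;0 0 0.0025 0 0 0;0 0 0.005 0 0 0;0 0 0.005 0 0 0",
)

```text
time_s: 20.92
ee_pos: [0.5343, -0.2039, 0.0951]
tool_rot: [-3.005, 0.912, -0.001]
wrist_force: [0.7, 0.7, -4.1]
grip_width: 0.628
gripper_force: 53.9
```

Emit:
carry_out(
  series="0 0 0.0025 0 0 0;0 0 0.0025 0 0 0;0 0 0.004 0 0 0;0 0 0.004 0 0 0",
)

```text
time_s: 21.42
ee_pos: [0.5346, -0.2041, 0.0946]
tool_rot: [-3.006, 0.912, -0.001]
wrist_force: [-1.8, 1.2, 3.2]
grip_width: 0.627
gripper_force: 54.6
```

```bash
python3 - <<'E'
from h import *
s=r.sense();p=s["ee_pos"];Rt=R.from_rotvec(s["tool_rot"]).as_matrix();print(p,s["wrist_force"])
im,d=grab_frame("wrist");wr(im,p,Rt,.012)
print(((np.array([.5367,-.2058,0])-p)@Rt)*1e3)
E
```

```text
[ 0.53462466 -0.20407956  0.09459655] [-1.783165    1.206833    3.19275104]
mark dir deg -0.39951023 r 39.03470483961363 72.51071644905133
mark [313.4 133.9] [[56.63 -0.44 82.63]]
win [312.8 198.6] [[35.3  -0.57  1.62]]
top [314.  306.1] [[  3.31  -0.06 -29.4 ]]
[ 2.61996484  0.37070351 94.59794774]
```

Touching the plate, centred within about 1 mm. Release and rise.

Emit:
carry_out(
  series="0 0 0 0 0 0;0 0 0 0 0 0;0 0 0 0 0 0;0 0 0 0 0 0;0 0 0 0 0 0;0 0 0 0 0 0;0 0 0 0 0 0",
  jaw=0,
)

```text
time_s: 22.35
ee_pos: [0.5344, -0.204, 0.0937]
tool_rot: [-3.006, 0.911, -0.001]
wrist_force: [0.2, -0.1, -0.7]
grip_width: 0.999
gripper_force: 0.0
```

Emit:
carry_out(
  series="0 0 -0.05 0 0 0;0 0 -0.12 0 0 0;0 0 -0.2 0 0 0;0 0 -0.3 0 0 0;0 0 -0.4 0 0 0;0 0 -0.4 0 0 0;0 0 -0.4 0 0 0;0 0 -0.4 0 0 0",
)

```text
time_s: 23.35
ee_pos: [0.5335, -0.2036, 0.252]
tool_rot: [-3.005, 0.911, 0.004]
wrist_force: [-0.2, 0.0, 0.3]
grip_width: 0.995
gripper_force: 0.0
```

Emit:
carry_out(
  series="-0.1 0 0 0 0 0;-0.2 0 0 0 0 0;-0.25 0 0 0 0 0;-0.25 0 0 0 0 0;-0.25 0 0 0 0 0;-0.25 0 0 0 0 0",
)

```text
time_s: 24.1
ee_pos: [0.4516, -0.149, 0.2534]
tool_rot: [-3.005, 0.912, -0.001]
wrist_force: [-0.3, -0.5, 0.1]
grip_width: 0.998
gripper_force: 0.0
```

```bash
python3 - <<'E'
from h import *
s=r.sense();p=s["ee_pos"];Rt=R.from_rotvec(s["tool_rot"]).as_matrix();print(s["time_s"],p)
ims={n:grab_frame(n) for n in("top","side","wrist")}
print(topface(*ims["side"],n="side",c=(.537,-.206),h=(.1,.14)))
for n in("top","side"):
    im=ims[n][0];H,S,V=cv2.split(cv2.cvtColor(im,cv2.COLOR_RGB2HSV));u,v=proj(n,[.537,-.206,.124])[0].astype(int)
    try: c=blob((S>130)&((H<8)|(H>172))&(V>80),(u-8,v-8,u+8,v+8));print(n,ray(n,c.mean(0),.124))
    except ValueError: print(n,"hidden")
A=ims["side"][0][190:390,220:420,::-1];B=ims["top"][0][150:300,350:500,::-1]
cv2.imwrite("pics/c7.png",np.hstack([cv2.resize(A,(400,400)),cv2.resize(B,(400,400))]))
E
```

```text
24.1 [ 0.4516292  -0.14900573  0.25343203]
(433, array([0.0047, 0.0104, 0.123 ]), np.float64(0.0008997444697443911), array([ 0.50787781, -0.23546029,  0.12121119]), array([ 0.5669831 , -0.17601785,  0.1248531 ]))
top [[ 0.53951767 -0.20902731  0.124     ]]
side [[ 0.53878911 -0.20423642  0.124     ]]
```

View pics/c7.png

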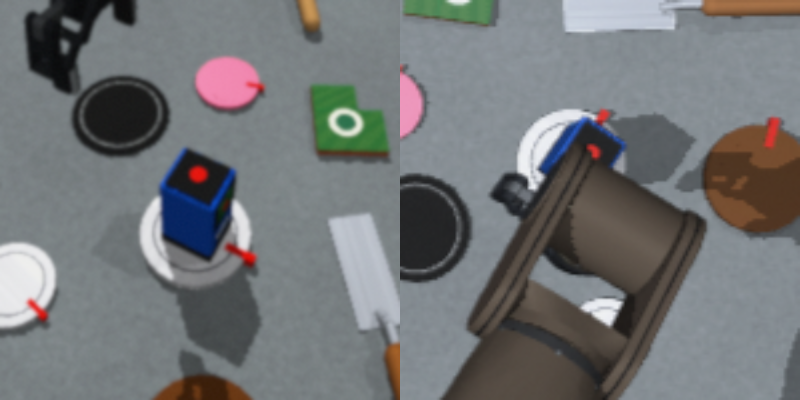

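It stands on the plate and is level; its dot is at (198,174) in the side crop. The arm partly hides the top view, so move it aside for an unobstructed check.

Emit:
carry_out(
  series="0 -0.15 0 0 0 0;0 -0.3 0 0 0 0;0 -0.45 0 0 0 0;0 -0.6 0 0 0 0;0 -0.6 0 0 0 0;0 -0.6 0 0 0 0;0 -0.6 0 0 0 0",
)

```text
time_s: 25.12
ee_pos: [0.5841, 0.05, 0.2538]
tool_rot: [-3.005, 0.914, -0.001]
wrist_force: [1.3, -1.2, 0.1]
grip_width: 1.002
gripper_force: 0.0
```

```bash
python3 - <<'E'
from h import *
for n in("top","side"):
    im,d=grab_frame(n);H,S,V=cv2.split(cv2.cvtColor(im,cv2.COLOR_RGB2HSV));u,v=proj(n,[.537,-.206,.124])[0].astype(int)
    m=((S>130)&((H<8)|(H>172))&(V>80)).astype(np.uint8);m2=np.zeros_like(m);m2[v-9:v+9,u-9:u+9]=m[v-9:v+9,u-9:u+9]
    M=cv2.moments(m2,True);c=[M["m10"]/M["m00"],M["m01"]/M["m00"]];print(n,M["m00"],ray(n,c,.124))
    c=blob((H>100)&(H<130)&(S>140)&(V>50),(u-28,v-28,u+28,v+28)) ;print(cv2.minAreaRect(ray(n,c,.122)[:,:2].astype(np.float32)))
    print(topface(im,d,n=n,c=(.537,-.206),h=(.1,.14))[1])
E
```

```text
top 34.0 [[ 0.53715587 -0.20641249  0.124     ]]
((0.533596932888031, -0.19796794652938843), (0.058655254542827606, 0.07189556956291199), 56.86199951171875)
[ 0.0195 -0.0045  0.1238]
side 59.0 [[ 0.53832597 -0.20390901  0.124     ]]
((0.5351882576942444, -0.22011135518550873), (0.08936229348182678, 0.06826277822256088), 76.9552001953125)
[-0.0065  0.0171  0.123 ]
```

Centred within about 2 mm and facing the mark to within 1°. Handing in.

```bash
python3 -c "
from rig import r; print(r.sign_off())"
```

```text
the job is handed in; nothing more can be done
None
```

The laser level was stood up and released on the mat, then regripped and set upright on the large silver plate, within about 2 mm of its centre and with the window about 1° off the red mark; I handed the job in at about 25 s.

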